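# Fetch the dropped clamp yokes from behind the press guard and lock them away

### The arm

A 6-joint arm with a two-finger parallel gripper is mounted at the origin on the work surface. World frame = base frame: x ahead of the robot, y to its left, z up, the work surface at z = 0. Lengths are in m, angles in rad, forces in N, time in s.
With the tool pointing down it reaches from about 0.35 to 0.975 m from the base axis. Payload 7.1 kg.
Tool frame: the origin (TCP) lies midway between the tips of the shut fingers; the grasp point (between the pads) lies 19 mm behind it; z points along the fingers, y is the line along which they close (so a half turn about z gives the same grasp; the last joint's range is limited). The gripper opens to 88 mm and grips with 3 to 60 N. Pads are 20 mm wide; open, the fingers measure 115 mm over their backs; the gripper's body (75 mm by 178 mm) begins 61 mm behind the grasp point.
Start: joints at [-1.246, 0.423, 1.63, -0, 1.089, -0.019], TCP at [0.211, -0.588, 0.223] pointing down, gripper open.
Joint ranges: [-3, 3], [-0.9, 2.11], [0.09, 2.58], [-1.31, 4.45], [0.11, 2.69], [-2.54, 2.54]. Speed limits (rad/s): [2.39, 2.39, 3.01, 3.14, 3.14, 3.14].

### API

Orientations are given as a unit quaternion [w, x, y, z].
In Python, from station import move_pose, movel, movej, command_gripper, wait, inverse_kinematics, read_camera, camera_info, MotionError, job_done, get_time, get_joint_pos, get_qvel, get_effort, get_tcp_pos, get_ee_rot, get_ft_force, get_ft_torque, get_grip_width, get_finger_force gives the robot as it stands. Calls block until the motion is done:
- move_pose(position, orientation): joint-space move of the TCP to a pose.
- movel(position, frame=None, v=0.15, until_force=None): straight line of the TCP; frame=None keeps the orientation; v is the mean speed in m/s. With until_force (N) it stops when the force on the tool has changed by that much, and returns True; else False.
- movej(angles): joint-space move.
- command_gripper(opening): opening from 0.0 (shut) to 1.0 (fully open); the grip force is fixed at half the most; returns when the fingers have stopped.
- wait(seconds).
- inverse_kinematics(position, orientation): joint angles nearest the present ones, or None.
- read_camera(name): name is "side" or "top" or "wrist"; returns the picture (480x640x3 uint8, red, green, blue); there is no depth.
- camera_info(name): a dict with "intrinsics" (3x3 intrinsics, pixels), "T" (4x4, takes a point from camera to world coordinates); the wrist camera has in their place "tool_from_camera" (4x4, takes a point from camera to tool coordinates, whose origin is the TCP and whose axes are the flange's). Camera axes: x right, y up, looking along -z (the intrinsics and any distortion apply to the point x, -y, -z); pixel columns grow to the right and rows downward; lengths in m; the calibration is good to about 2 mm. A picture is of the moment at which its call begins: read the wrist's pose just before it. camera_info takes no time and is no camera call.
A pose or a line that the arm cannot do raises MotionError and nothing moves.
- job_done(): hands the job in; it is judged then, once.
Readings, each from a call of its own:
- get_time(): time.
- get_joint_pos(): joint angles.
- get_qvel(): joint speeds.
- get_effort(): joint torques, N m.
- get_tcp_pos(): TCP position.
- get_ee_rot(): TCP orientation.
- get_ft_force(): force on the tool from outside, world axes, zero at the start.
- get_ft_torque(): the same for the moment, N m.
- get_grip_width(): opening from 0.0 (shut) to 1.0 (fully open).
- get_finger_force(): force on a finger pad.
Only numpy, scipy, OpenCV 4.12 (cv2) and the standard library are available. Lean on these libraries where they do the work, as an engineer would, in place of code of your own. Each camera call takes 0.05 s, during which the arm holds its last target. There are 200 camera calls.

### The job

Some of the U-shaped clamp yokes have fallen behind the fixed guard of the little roller press: draw every one of them out from under the guard with the hooked rod (keep the fingers off them while they are still under it) and put them all in the cabinet's sliding tray, which you must first free by flipping its cam lever back and then pull out. Finish with the tray pushed fully home with the yokes inside, the cam lever flipped forward again to lock it, and the hooked rod standing upright back on its rubber mat; do not disturb the ink jar, the bottle or the squeegee.

Things in the scene. Friction and masses are not known exactly. Their poses are not given: they have to be found in the camera images.
- press: bench-top roller press with a fixed wire guard. Origin on the bench, middle of the guard's open front edge; x along that edge, +y straight out of the guard (under it y is negative). Guard 170 mm deep, then a 70 mm high wall; 304 mm wide between two side plates; roof of 6 mm wires 33 mm apart, 87 to 98 mm above the bench. Only the front is open. Green cheeks 150 mm high
- yoke0: U-shaped clamp yoke, dark cast iron, 72 mm (x) x 58 mm (y), 14 mm thick, 240 g, flat on the bench; None if absent. Bars 14 mm wide. Origin: centre of the underside. Crossbar centred at x = +29 mm; legs from it to x = -36 mm, the gap between them 30 mm wide, open to -x. At the start the crossbar points out of the guard (+y of the press, within 0.3 rad)
- yoke1: U-shaped clamp yoke, dark cast iron, 72 mm (x) x 58 mm (y), 14 mm thick, 240 g, flat on the bench; None if absent. Bars 14 mm wide. Origin: centre of the underside. Crossbar centred at x = +29 mm; legs from it to x = -36 mm, the gap between them 30 mm wide, open to -x. At the start the crossbar points out of the guard (+y of the press, within 0.3 rad)
- yoke2: U-shaped clamp yoke, dark cast iron, 72 mm (x) x 58 mm (y), 14 mm thick, 240 g, flat on the bench; None if absent. Bars 14 mm wide. Origin: centre of the underside. Crossbar centred at x = +29 mm; legs from it to x = -36 mm, the gap between them 30 mm wide, open to -x. At the start the crossbar points out of the guard (+y of the press, within 0.3 rad)
- hook: hooked rod, 280 g: wooden handle block 80 x 30 mm, 52 mm high (lowest 6 mm: a foot 46 mm wide); a 10 mm steel rod leaves its front at height 36 mm and bends straight down, 220 mm ahead of the handle's middle, into a prong ending level with the foot. Stands on foot and prong. Origin: middle of the handle's underside; +x to the prong. Grip across the 30 mm (y) from above
- hook_tip (a point): the lower end of the prong of the hooked rod (10 mm thick, round), 220 mm to +x of the origin of the rod
- mat: fixed black rubber mat, 330 x 100 mm, 2 mm thick, on which the hooked rod stands at the start (handle at its -x half, prong to its +x). Origin at the centre of its underside, x along its length
- cabinet: fixed plywood sleeve cabinet, 236 mm wide, 178 mm deep, 68 mm high, with a clear top, for the sliding tray. Origin on the bench at the middle of its open front edge; +x into the cabinet, so the tray comes out to -x (towards the robot)
- tray (a joint): travel of the aluminium tray in m: 0 fully home, up to 0.135 pulled out towards -x of the cabinet; slides with about 2 N of friction and stays where it is left. Cannot come out (or go home) past the cam lever while that is locked
- tray_handle (a point): middle of the top edge of the tray's black bar handle: a bar 12 mm thick, 90 mm long (along y of the cabinet), 20 mm high, its top 50 mm above the bench; 46 mm of free space between it and the tray's front panel (52 mm high, 8 mm thick). Moves with the tray
- tray_floor (a point): centre of the tray's inner floor, 8 mm above the bench; moves with the tray, axes as the cabinet's. Inside, the tray is 148 mm (x) by 200 mm (y), walls 40 mm above the floor; front panel at -x. Pulled right out, all but the rearmost 20 mm lies clear of the cabinet
- cam (a joint): angle in rad of the black cam lever at the +y end of the cabinet's front: 0 locked (leans 45 degrees to -x of the cabinet, towards the robot; its lobe hangs in front of the tray's panel), 1.5 free (leans over to +x, lobe swung up; above 1.1 the tray passes). Stays where it is left; 2 N at the tip moves it
- cam_tip (a point): centre of the 22 mm ball at the tip of the cam lever; 85 mm from the lever's pivot, the lever's stem is 14 mm thick
- cam_hinge (a point): pivot of the cam lever, 82 mm above the bench; its axis is y of the cabinet
- ink_jar: blue jar, 72 mm across, 90 mm high, bystander; origin under its centre
- emulsion: white bottle, 84 mm across, 170 mm high, bystander; origin under its centre
- squeegee: wooden squeegee standing on its rubber edge, 200 mm long (its y), 50 mm wide, 60 mm high, bystander; origin under its centre
Mind the look-alikes: they are no part of the job. Leave any yellow look-alike of the yoke0 alone.

How it is judged:
By the outcome, as a careful person would: the job done as asked, in the order asked, and still so for the second after the job is handed in, with the robot touching nothing.
Of yoke0, yoke1, yoke2 only 2 to 3 are there at a start; the rules pass over those that are not, and their reading is None.
At some moment in a run one of yoke0, yoke1, yoke2 may be knocked a few centimetres aside while the robot is not near it.
It also fails if it takes over 210 s, if anything falls off the work surface, if the arm or the gripper's body presses on something with over 40 N, if the wrist force passes 120 N, or if a joint passes its speed limit or range.

## Working session

There is one attempt and no reset: what is moved stays moved. The work goes in short steps, each a Python script; the robot and the scene stay as the last script left them, time stands still between calls to the robot, and variables do not carry over. Pictures are saved under pics/ and viewed, at most 17 in all, crops included, and the job is handed in when it is done.

```bash
ls; mkdir -p pics
python3 - <<'E'
from station import *
import cv2,numpy as np
for n in ("top","side"):
    im=read_camera(n); cv2.imwrite(f"pics/{n}0.png",im[:,:,::-1])
    i=camera_info(n); print(n,np.round(i["intrinsics"],1).tolist(),np.round(i["T"],3).tolist(),[k for k in i])
i=camera_info("wrist");print({k:np.round(v,3).tolist() if k!='name' else v for k,v in i.items()})
print(get_tcp_pos(),get_ee_rot(),get_time())
E
```

```text
pics
top [[442.9, 0.0, 318.0], [0.0, 442.9, 236.0], [0.0, 0.0, 1.0]] [[-0.009, 0.994, -0.106, 0.472], [-1.0, -0.008, 0.003, -0.104], [0.002, 0.106, 0.994, 1.227], [0.0, 0.0, 0.0, 1.0]] ['intrinsics', 'T']
side [[450.6, 0.0, 322.6], [0.0, 450.6, 248.8], [0.0, 0.0, 1.0]] [[0.997, 0.034, -0.065, 0.509], [-0.071, 0.672, -0.737, -1.042], [0.019, 0.74, 0.673, 0.98], [0.0, 0.0, 0.0, 1.0]] ['intrinsics', 'T']
{'intrinsics': [[333.419, 0.0, 316.777], [0.0, 333.419, 237.473], [0.0, 0.0, 1.0]], 'tool_from_camera': [[0.0, 0.959, 0.284, 0.078], [1.0, -0.001, 0.001, -0.001], [0.002, 0.284, -0.959, -0.162], [0.0, 0.0, 0.0, 1.0]]}
[ 0.21055551 -0.58793905  0.22198887] [-6.88360191e-04  9.85263323e-01  1.71042982e-01 -9.25857147e-05] 0.1
```

View pics/top0.png

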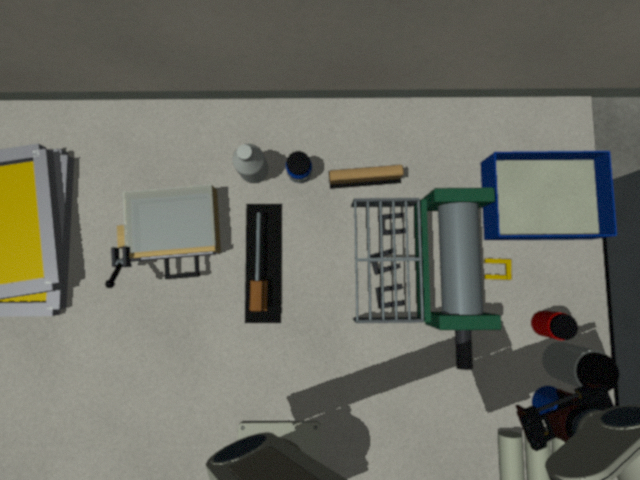

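View pics/side0.png

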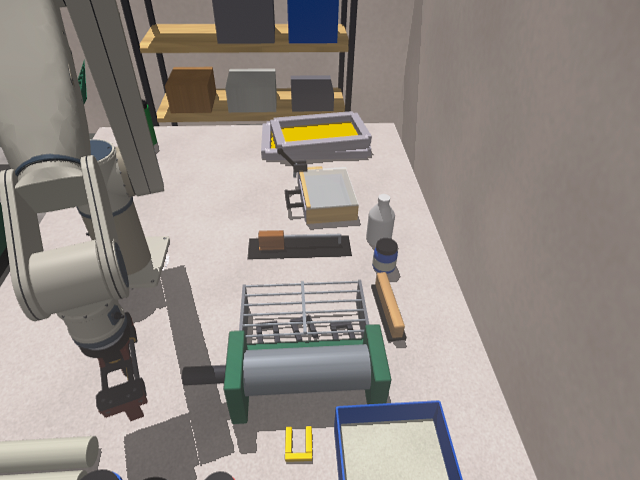

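The top view has image up = +x and left = +y. The press guard is at px (355-420, 200-322) and opens left (+y). There are dark shapes under it near (393,222), (383,258) and (390,297). The hook is on its mat at (263,263), with the handle at (258,295) and prong at (260,213). The cabinet is at (170,222), its lever ball at (110,283) and the tray handle at (185,270). The yellow look-alike is at (498,268), outside, and I leave it alone.

```bash
cat > h.py <<'E'
from station import *
import cv2,numpy as np
from scipy.spatial.transform import Rotation as R
def ray(name,u,v,T=None):
    i=camera_info(name);K=i["intrinsics"];T=i["T"] if T is None else T
    d=np.array([(u-K[0][2])/K[0][0],-(v-K[1][2])/K[1][1],-1.0]);T=np.array(T)
    return T[:3,3],T[:3,:3]@d
def plane(name,u,v,z,T=None):
    o,d=ray(name,u,v,T);return o+d*(z-o[2])/d[2]
def rotm():
    q=get_ee_rot();return R.from_quat([q[1],q[2],q[3],q[0]]).as_matrix()
def wristT():
    M=np.eye(4);M[:3,:3]=rotm();M[:3,3]=get_tcp_pos();return M@np.array(camera_info("wrist")["tool_from_camera"])
def down(yaw):
    # tool z down, closing line (tool y) at angle yaw+90deg: tool x at angle yaw
    c,s=np.cos(yaw),np.sin(yaw)
    m=np.array([[c,s,0],[s,-c,0],[0,0,-1.0]]);q=R.from_matrix(m).as_quat();return np.array([q[3],q[0],q[1],q[2]])
def save(n,f):
    T=wristT() if n=="wrist" else None
    im=read_camera(n);cv2.imwrite(f"pics/{f}.png",im[:,:,::-1]);np.save(f"pics/{f}.npy",T) if T is not None else 0
    return im
E
python3 - <<'E'
from h import *
im=cv2.imread("pics/top0.png")
a=cv2.resize(im[190:330,345:430],None,fx=4,fy=4,interpolation=cv2.INTER_CUBIC)
b=cv2.resize(im[175:335,95:290],None,fx=2,fy=2,interpolation=cv2.INTER_CUBIC)
c=np.zeros((570,760,3),np.uint8);c[:560,:340]=a;c[:320,350:740]=b;cv2.imwrite("pics/crop1.png",c)
p=lambda *k:print(np.round(plane("top",*k)[:3],3))
for k in [(355,199,.09),(355,321,.09),(281,204,.002),(246,204,.002),(246,322,.002),(281,322,.002),(258,280,.052),(258,311,.052),(110,284,.14),(124,194,.068),(215,186,.068),(215,251,.068),(168,275,.05),(202,275,.05)]: print(k,end=' ');p(*k)
E
```

```text
(355, 199, 0.09) [ 0.689 -0.205  0.09 ]
(355, 321, 0.09) [ 0.376 -0.2    0.09 ]
(281, 204, 0.002) [ 0.694 -0.005  0.002]
(246, 204, 0.002) [0.695 0.093 0.002]
(246, 322, 0.002) [0.369 0.09  0.002]
(281, 322, 0.002) [ 0.368 -0.005  0.002]
(258, 280, 0.052) [0.482 0.051 0.052]
(258, 311, 0.052) [0.401 0.051 0.052]
(110, 284, 0.14) [0.475 0.4   0.14 ]
(124, 194, 0.068) [0.712 0.406 0.068]
(215, 186, 0.068) [0.732 0.165 0.068]
(215, 251, 0.068) [0.558 0.162 0.068]
(168, 275, 0.05) [0.497 0.29  0.05 ]
(202, 275, 0.05) [0.496 0.2   0.05 ]
```

View pics/crop1.png

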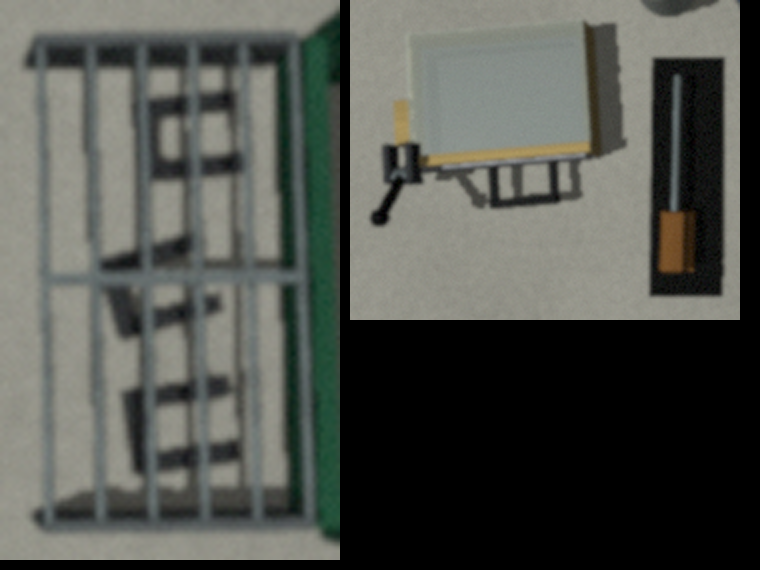

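Under the guard there are exactly three dark yokes in crop1: A with its crossbar at about (160,137), B tilted at (118,300), and C at (135,430). In full-frame pixels these are (385,224), (374,265) and (379,297). All three have the 72x58 U shape, crossbar outward and dark, so they are the ones meant. The yellow U behind the press is the look-alike. Next I get a closer view of the hook and of the guard from in front.

Run:
```python
from h import *
try:
    move_pose([0.44,-0.13,0.34],down(np.pi/2))
    print(get_joint_pos().round(2)); w=save("wrist","w_guard")
    move_pose([0.60,-0.13,0.34],down(np.pi/2)); w=save("wrist","w_guard2")
    move_pose([0.48,0.05,0.26],down(np.pi)); print(get_joint_pos().round(2)); w=save("wrist","w_hook")
except MotionError as e: print(e)
print(get_time(),get_tcp_pos())
a=cv2.imread("pics/w_guard.png");b=cv2.imread("pics/w_guard2.png");c=cv2.imread("pics/w_hook.png")
z=lambda i:cv2.resize(i,(400,300),interpolation=cv2.INTER_AREA)
cv2.imwrite("pics/m1.png",np.vstack([np.hstack([z(a),z(b)]),np.hstack([z(c),z(c)*0])]))
```

```text
[-0.31  0.04  1.85 -0.    1.25 -0.31]
[ 0.08  0.16  1.9  -0.    1.08 -1.49]
3.9833 [0.48050695 0.04952582 0.26070796]
```

View pics/m1.png

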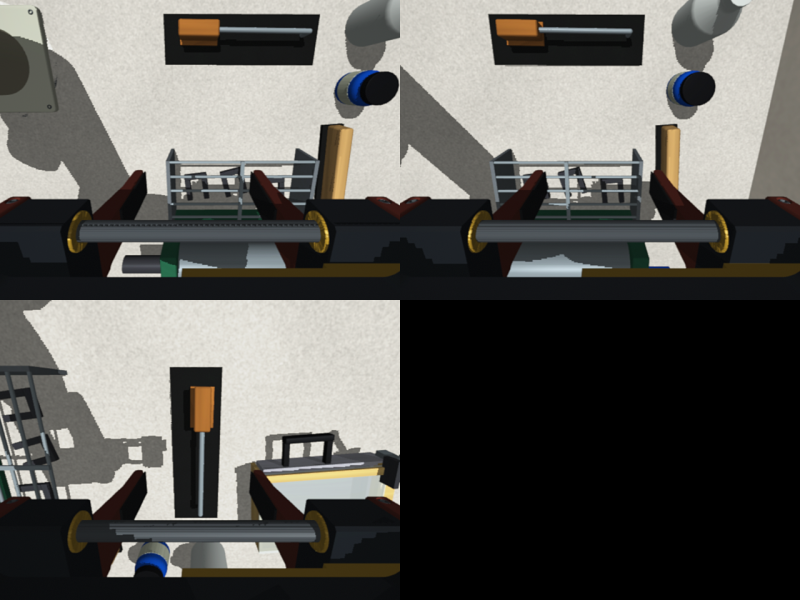

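The wrist views show the hook in w_hook with its handle at about (323,175) full-res and the rod running down to (323,345). Yokes B and C are visible through the guard in w_guard and w_guard2. Next I measure the hook, mat and guard, and compute the yoke gap points from the top view.

Run:
```python
from h import *
im=cv2.imread("pics/w_hook.png");T=np.load("pics/w_hook.npy")
hsv=cv2.cvtColor(im,cv2.COLOR_BGR2HSV)
m=cv2.inRange(hsv,(5,120,140),(20,255,255));m[300:]=0;m[:,380:]=0
n,l,s,c=cv2.connectedComponentsWithStats(m);k=1+np.argmax(s[1:,4]);u,v,w,h,_=s[k];print("handle bright",s[k])
for p in [(u,v),(u+w,v),(u,v+h),(u+w,v+h)]: print(p,plane("wrist",*p,.054,T).round(4))
# rod columns
g=cv2.cvtColor(im,cv2.COLOR_BGR2GRAY)
for r in (290,320,350,380,400):
    x=np.where(g[r,290:350]>90)[0]+290
    if len(x): print(r,x.min(),x.max(),plane("wrist",x.mean(),r,.038,T).round(4))
for nme,sl in (("w_guard",np.s_[230:440,240:520]),("w_guard2",np.s_[230:440,120:420])): pass
a=cv2.imread("pics/w_guard.png")[225:375,255:525];b=cv2.imread("pics/w_guard2.png")[225:375,140:410]
z=lambda i:cv2.resize(i,None,fx=2.0,fy=2.0,interpolation=cv2.INTER_CUBIC)
cv2.imwrite("pics/m2.png",np.vstack([z(a),z(b)]))
p=lambda x,y,zz=.014:plane("top",345+x/4,190+y/4,zz)[:2].round(4)
for nm,pts in dict(A=[(158,98),(158,175),(232,100),(240,163),(178,137)],B=[(105,262),(125,330),(190,245),(217,304),(140,292)],C=[(127,395),(140,468),(228,385),(238,452),(158,428)]).items(): print(nm,[p(*q).tolist() for q in pts])
```

```text
handle bright [ 312  139   31   72 2055]
(np.int32(312), np.int32(139)) [0.402  0.0459 0.054 ]
(np.int32(343), np.int32(139)) [0.4021 0.0789 0.054 ]
(np.int32(312), np.int32(211)) [0.4799 0.0455 0.054 ]
(np.int32(343), np.int32(211)) [0.48   0.0805 0.054 ]
290 319 349 [0.5849 0.0616 0.038 ]
320 318 349 [0.6275 0.0641 0.038 ]
350 290 349 [0.6726 0.0542 0.038 ]
400 290 349 [0.7539 0.0569 0.038 ]
A [[0.6598, -0.2928], [0.6061, -0.2915], [0.6579, -0.344], [0.614, -0.3482], [0.6324, -0.3059]]
B [[0.5465, -0.2536], [0.4999, -0.2663], [0.5576, -0.3122], [0.5171, -0.3296], [0.5257, -0.2772]]
C [[0.4558, -0.2667], [0.4067, -0.2744], [0.462, -0.3356], [0.4168, -0.3411], [0.4334, -0.2872]]
```

View pics/m2.png

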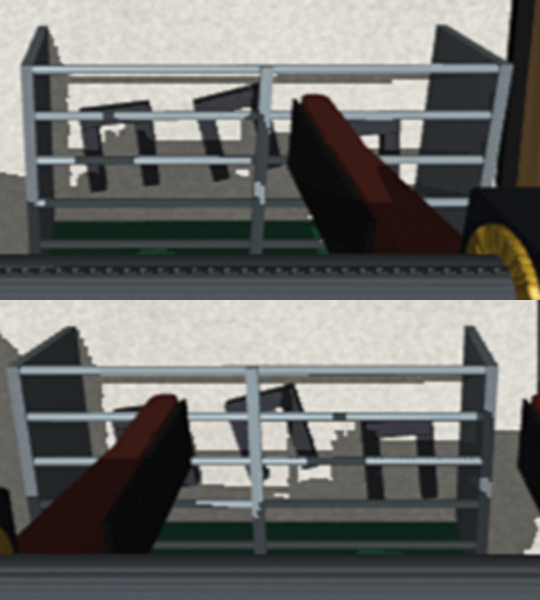

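m2 confirms three U-yokes with crossbars outward (towards the top of the image) and gaps open inward, all flat on the bench. Next I cross-check the hook's lateral position between the two cameras.

Run:
```python
from h import *
im=cv2.imread("pics/w_hook.png").astype(int);T=np.load("pics/w_hook.npy")
t=cv2.imread("pics/top0.png").astype(int)
for r in (160,190,240,290): print(r,im[r,262:362:2].sum(1).tolist())
for r in (230,250,290,300): print(r,t[r,240:290].sum(1).tolist())
for c in (272,355): print("wrist mat",c,plane("wrist",c,250,.002,T).round(4))
for c in (246,281.5): print("top mat",c,plane("top",c,260,.002).round(4))
```

```text
160 [672, 667, 641, 649, 652, 556, 108, 74, 74, 75, 76, 78, 77, 75, 75, 71, 41, 33, 39, 39, 26, 97, 152, 149, 146, 272, 337, 342, 330, 330, 338, 347, 351, 357, 362, 356, 358, 329, 339, 388, 233, 67, 78, 79, 74, 53, 564, 655, 656, 672]
190 [665, 672, 657, 658, 656, 640, 332, 60, 73, 76, 75, 73, 75, 72, 75, 77, 49, 36, 37, 36, 29, 99, 150, 140, 164, 285, 342, 339, 336, 331, 344, 345, 358, 357, 350, 350, 346, 293, 342, 326, 94, 69, 75, 74, 66, 247, 667, 673, 667, 635]
240 [300, 311, 453, 657, 663, 666, 673, 179, 70, 77, 73, 75, 77, 75, 78, 77, 79, 76, 75, 74, 75, 74, 30, 34, 34, 36, 74, 67, 170, 387, 488, 512, 300, 66, 77, 76, 72, 76, 76, 74, 74, 74, 77, 69, 181, 623, 659, 661, 679, 678]
290 [673, 672, 674, 669, 673, 678, 672, 668, 167, 71, 69, 73, 73, 75, 77, 77, 74, 77, 74, 72, 76, 74, 34, 33, 36, 43, 74, 80, 267, 445, 505, 459, 116, 71, 77, 76, 75, 75, 78, 72, 77, 77, 73, 77, 609, 682, 676, 681, 678, 676]
230 [441, 443, 442, 443, 413, 327, 166, 66, 38, 59, 41, 68, 70, 46, 49, 106, 231, 304, 305, 221, 126, 75, 56, 32, 50, 26, 14, 21, 62, 65, 52, 58, 41, 50, 50, 35, 18, 51, 66, 84, 69,
[... 190 characters left out ...]
44, 70, 62, 68, 40, 45, 45, 55, 79, 178, 316, 411, 431, 431, 431, 437, 438, 427]
290 [428, 434, 431, 417, 346, 216, 105, 68, 74, 95, 157, 215, 229, 257, 240, 247, 249, 237, 234, 231, 219, 155, 113, 86, 96, 91, 86, 57, 22, 23, 7, 22, 38, 61, 68, 68, 63, 50, 50, 50, 88, 194, 330, 394, 416, 429, 433, 422, 422, 422]
300 [428, 429, 431, 412, 343, 210, 102, 50, 76, 117, 179, 230, 240, 240, 233, 234, 230, 222, 226, 218, 210, 158, 117, 85, 85, 122, 78, 58, 11, 36, 20, 8, 30, 47, 63, 43, 51, 52, 55, 24, 99, 197, 327, 406, 420, 420, 425, 425, 428, 428]
wrist mat 272 [ 0.5436 -0.0088  0.002 ]
wrist mat 355 [0.5438 0.1017 0.002 ]
top mat 246 [0.5377 0.0914 0.002 ]
top mat 281.5 [ 0.5369 -0.0067  0.002 ]
```

Run:
```python
from h import *
T=np.load("pics/w_hook.npy")
print("rod wrist",plane("wrist",322,260,.038,T).round(4),"top",plane("top",257.5,240,.038).round(4))
print("handle wrist",plane("wrist",327,175,.054,T).round(4),"top",plane("top",255.5,295,.054).round(4))
y=0.056
command_gripper(0.75)
movel([0.466,y,0.10],v=0.2)
movel([0.466,y,0.017],v=0.08,until_force=8)
print(get_tcp_pos().round(4))
command_gripper(0.0); print(get_grip_width()*88,get_finger_force())
movel([0.466,y,0.045],v=0.08)
save("top","t_lift");save("side","s_lift")
print(get_ft_force().round(2),get_ft_torque().round(3),get_time())
a=cv2.imread("pics/t_lift.png")[190:330,230:290]
b=cv2.imread("pics/s_lift.png")[180:300,230:370]
c=np.zeros((560,800,3),np.uint8);c[:560,:240]=cv2.resize(a,None,fx=4,fy=4);c[:480,240:800]=cv2.resize(b,None,fx=4,fy=4);cv2.imwrite("pics/m3.png",c)
```

```text
rod wrist [0.5446 0.0572 0.038 ] top [0.5894 0.0551 0.038 ]
handle wrist [0.4398 0.0621 0.054 ] top [0.4428 0.0574 0.054 ]
[0.4664 0.056  0.0174]
29.835702041288684 29.906218349933624
[-0.54  0.25 -2.76] [ 0.049 -0.147 -0.017] 7.9167
```

View pics/m3.png

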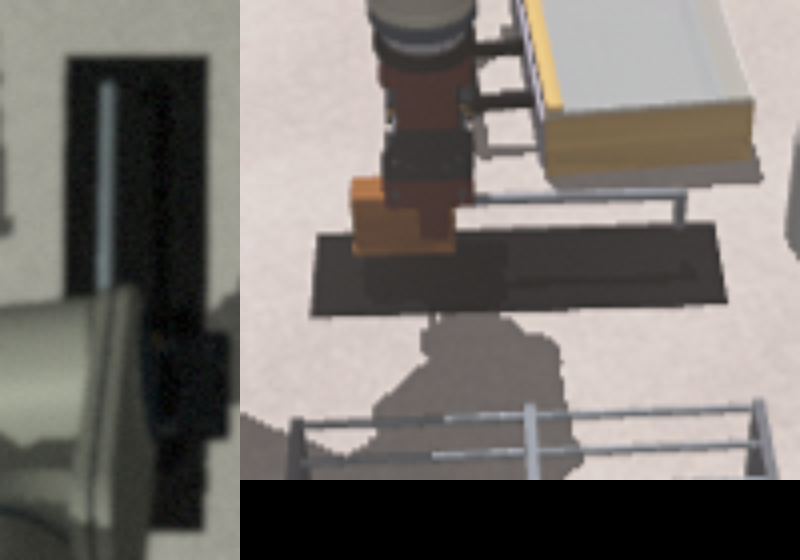

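The hook is held level and the grip looks good. I swing it round and enter the guard for yoke C first, with the prong raised above the yoke.

```bash
cat >> h.py <<'E'
L=0.195
def tcp_for(tip,yaw,z=None):
    return np.array([tip[0]+L*np.cos(yaw),tip[1]+L*np.sin(yaw),tip[2]+0.0154])
def tip(t,yaw,v=0.12,**k): return movel(tcp_for(t,yaw),down(yaw),v=v,**k)
E
python3 - <<'E'
from h import *
Y=np.pi/2
p=get_tcp_pos(); movel([p[0],p[1],0.13],v=0.15)
move_pose(tcp_for((0.434,-0.15,0.10),Y),down(Y))
tip((0.434,-0.16,0.028),Y); save("top","t_c0")
tip((0.434,-0.294,0.028),Y); save("top","t_c1");save("side","s_c1");save("wrist","w_c1")
print(get_time(),get_tcp_pos().round(4))
f=lambda n,s,k:cv2.resize(cv2.imread(n)[s],None,fx=k,fy=k,interpolation=cv2.INTER_CUBIC)
a=f("pics/t_c1.png",np.s_[190:330,335:430],4);b=f("pics/s_c1.png",np.s_[275:345,235:370],3);d=f("pics/w_c1.png",np.s_[200:380,200:440],1.7)
c=np.zeros((570,800,3),np.uint8);c[:560,:380]=a;c[:210,385:385+405]=b;c[220:220+306,385:385+408]=d;cv2.imwrite("pics/m4.png",c)
E
```

```text
12.2417 [ 0.434  -0.0985  0.0434]
```

View pics/m4.png

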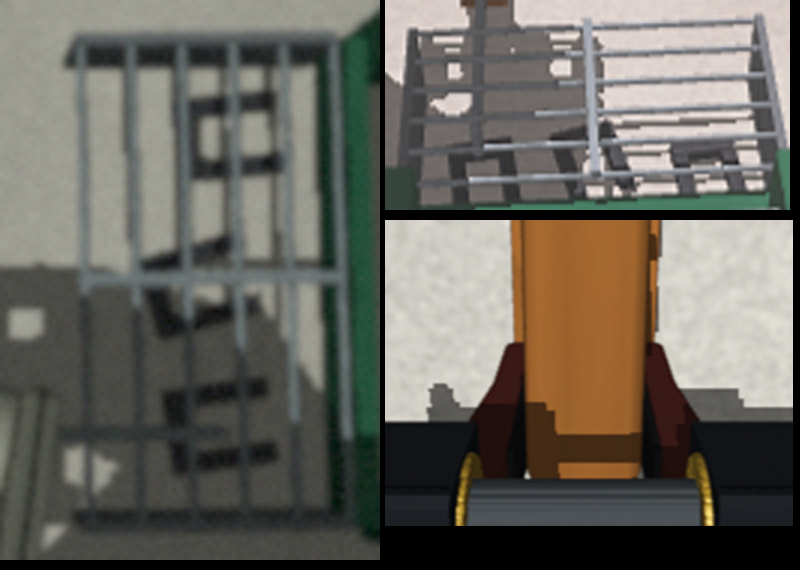

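In m4 the rod end is at about crop (220,432), i.e. px (390,298). Yoke C's crossbar spans about 168-190 with its gap around y=425, so the prong sits over the gap. I check the number, lower, and drag.

Run:
```python
from h import *
print("rod end",plane("top",390,298,.066).round(4),"gap inner/legs",plane("top",335+190/4,190+428/4,.014).round(4),plane("top",335+265/4,190+420/4,.014).round(4))
Y=np.pi/2
print(tip((0.434,-0.294,0.004),Y,v=0.05,until_force=6),get_tcp_pos().round(4),get_ft_force().round(2))
print(tip((0.434,-0.20,0.004),Y,v=0.06,until_force=15),get_ft_force().round(2))
tip((0.434,-0.102,0.004),Y,v=0.06);print(get_ft_force().round(2))
save("top","t_c2");save("side","s_c2");print(get_time())
f=lambda n,s,k:cv2.resize(cv2.imread(n)[s],None,fx=k,fy=k,interpolation=cv2.INTER_CUBIC)
a=f("pics/t_c2.png",np.s_[190:330,295:430],3);b=f("pics/s_c2.png",np.s_[225:345,235:370],2.8)
c=np.zeros((425,800,3),np.uint8);c[:420,:405]=a;c[:336,410:788]=b;cv2.imwrite("pics/m5.png",c)
```

```text
rod end [ 0.4324 -0.2936  0.066 ] gap inner/legs [ 0.4335 -0.2818  0.014 ] [ 0.4384 -0.3329  0.014 ]
False [ 0.4338 -0.099   0.0191] [-0.62  1.05 -2.3 ]
False [-0.08  0.65 -2.25]
[-0.35 -0.57 -2.51]
16.475
```

View pics/m5.png

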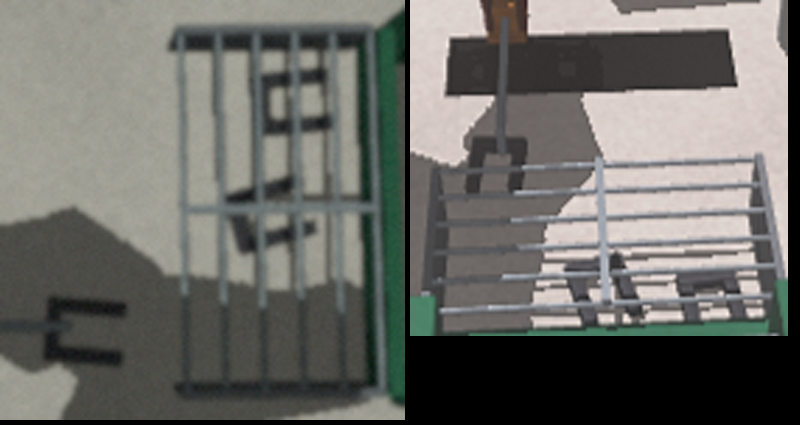

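Yoke C is fully out in m5, with its crossbar at about px (313,300) and leg ends at (337,300), while the guard front is at px 356. Next is B.

```bash
cat > drag.py <<'E'
from h import *
def drag(t,Y,n):
    p=get_tcp_pos(); movel([p[0],p[1],0.13],v=0.2)
    move_pose(tcp_for((t[0],-0.14,0.11),Y),down(Y))
    tip((t[0],-0.16,0.028),Y); tip((t[0],t[1],0.028),Y)
    print(tip((t[0],t[1],0.004),Y,v=0.05,until_force=6),get_tcp_pos().round(4),get_ft_force().round(2))
    print(tip((t[0],-0.2,0.004),Y,v=0.06,until_force=15),get_ft_force().round(2))
    tip((t[0],-0.102,0.004),Y,v=0.06)
    save("top","t_"+n);save("side","s_"+n);print(get_time())
    f=lambda n,s,k:cv2.resize(cv2.imread(n)[s],None,fx=k,fy=k,interpolation=cv2.INTER_CUBIC)
    a=f(f"pics/t_{n}.png",np.s_[190:330,295:430],3);b=f(f"pics/s_{n}.png",np.s_[225:345,235:370],2.8)
    c=np.zeros((425,800,3),np.uint8);c[:420,:405]=a;c[:336,410:788]=b;cv2.imwrite(f"pics/m_{n}.png",c)
E
python3 -c "
from drag import *
drag((0.529,-0.286),np.pi/2,'b')"
```

```text
False [ 0.5289 -0.091   0.0191] [ 0.42 -0.71 -2.82]
False [ 0.24 -0.9  -3.03]
23.8167
```

View pics/m_b.png

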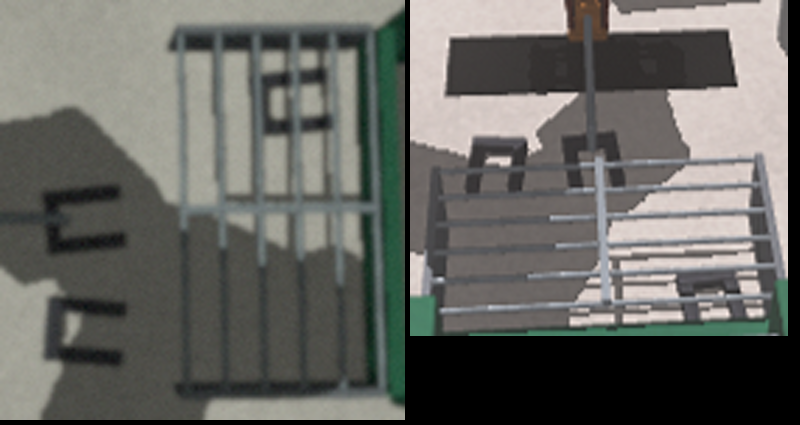

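B is out in m_b, with its crossbar at about px (312,262). A is unmoved under the guard at about (385,224). I draw A with the rod turned 0.2 rad so the handle keeps clear of the cabinet corner.

```bash
sed -i 's/-0.102,0.004/-0.106,0.004/' drag.py; python3 -c "
from drag import *
drag((0.634,-0.313),np.pi/2+0.2,'a')"
```

```text
False [ 0.5951 -0.1219  0.0191] [-0.37  0.85 -3.21]
False [ 0.17  0.46 -3.91]
31.6833
```

View pics/m_a.png

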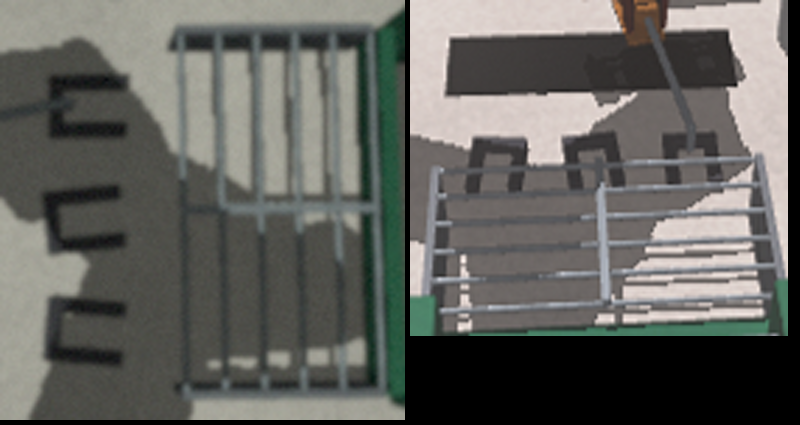

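All three yokes are out in m_a, with crossbars at about px (313,225), (312,262) and (312,300). Next I return the hook to the mat and look at the cabinet.

Run:
```python
from h import *
p=get_tcp_pos(); movel([p[0],p[1],0.13],v=0.2)
move_pose([0.466,0.056,0.13],down(np.pi))
movel([0.466,0.054,0.03],v=0.15)
print(movel([0.466,0.054,0.0176],v=0.04,until_force=8),get_tcp_pos().round(4),get_ft_force().round(2))
command_gripper(0.6); movel([0.466,0.054,0.13],v=0.2)
try:
    move_pose([0.50,0.30,0.33],down(np.pi))
except MotionError as e: print(e)
save("wrist","w_cab");save("top","t_cab");save("side","s_cab");print(get_time(),get_joint_pos().round(2))
f=lambda n,s,k:cv2.resize(cv2.imread(n)[s],None,fx=k,fy=k,interpolation=cv2.INTER_CUBIC)
a=f("pics/w_cab.png",np.s_[0:340,60:640],1.0);b=f("pics/s_cab.png",np.s_[135:265,225:370],1.6)
c=np.zeros((560,800,3),np.uint8);c[:340,:580]=a;c[345:345+208,:232]=b
d=f("pics/t_cab.png",np.s_[195:330,235:430],1.5);c[345:345+d.shape[0],240:240+d.shape[1]]=d
cv2.imwrite("pics/m6.png",c)
```

```text
False [0.4659 0.054  0.0175] [ 0.26 -0.6  -4.2 ]
37.5667 [ 0.52  0.26  1.62 -0.    1.27 -1.05]
```

View pics/m6.png

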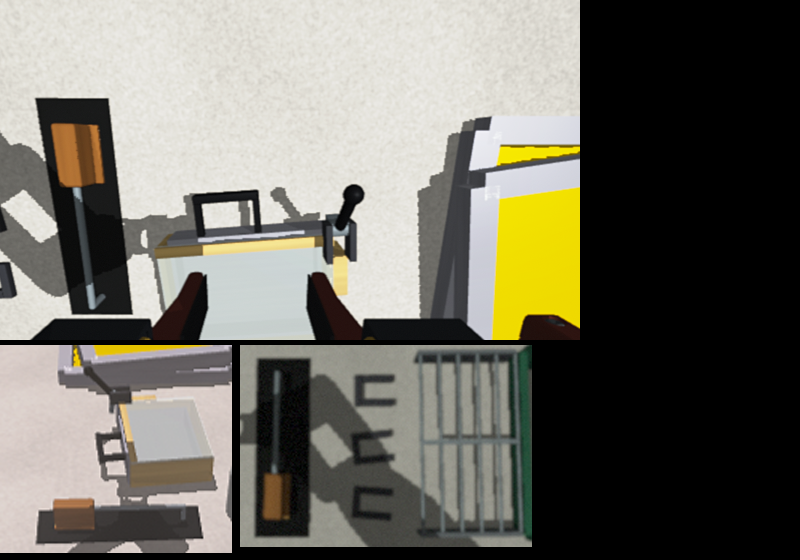

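The hook stands on its mat, the yokes are free, the lever ball is at wrist px (413,194), and the tray handle bar runs from (253,196) to (318,193).

Run:
```python
from h import *
T=np.load("pics/w_cab.npy")
a,d=ray("wrist",413,194,T);b,e=ray("top",110,284)
s=np.linalg.lstsq(np.c_[d,-e],b-a,rcond=None)[0];print("ball",(a+d*s[0]).round(4),(b+e*s[1]).round(4))
for n,u,v,z in [("wrist",413,194,.142),("top",110,284,.142),("wrist",253,197,.05),("wrist",319,192,.05),("wrist",217,250,.068),("wrist",392,236,.068),("wrist",217,258,.068),("top",168,275.5,.05),("top",204,275,.05),("top",215,251,.068),("top",130,257,.068),("top",121,257,.1),("wrist",402,245,.09)]: print(n,u,v,plane(n,u,v,z,T if n=="wrist" else None).round(4))
im=cv2.imread("pics/w_cab.png")
g=im.sum(2)
for c in (265,285,305): print(c,[int(x) for x in g[185:245:2,c]])
print([int(x) for x in g[196,240:330:2]])
t=cv2.imread("pics/t_cab.png").sum(2)
```

```text
ball [0.4761 0.4011 0.1411] [0.4747 0.3999 0.1406]
wrist 413 194 [0.476  0.4009 0.142 ]
top 110 284 [0.4747 0.3992 0.142 ]
wrist 253 197 [0.4941 0.2149 0.05  ]
wrist 319 192 [0.4874 0.3027 0.05  ]
wrist 217 250 [0.5624 0.1665 0.068 ]
wrist 392 236 [0.5429 0.399  0.068 ]
wrist 217 258 [0.5737 0.1655 0.068 ]
top 168 275.5 [0.4959 0.2896 0.05  ]
top 204 275 [0.4964 0.1945 0.05  ]
top 215 251 [0.5584 0.1623 0.068 ]
top 130 257 [0.5446 0.3842 0.068 ]
top 121 257 [0.5428 0.3935 0.1   ]
wrist 402 245 [0.5485 0.4072 0.09  ]
265 [685, 689, 685, 713, 329, 35, 77, 71, 54, 329, 695, 680, 694, 690, 707, 698, 694, 696, 688, 683, 614, 612, 272, 196, 143, 201, 369, 631, 589, 265]
285 [672, 679, 687, 387, 12, 89, 77, 68, 143, 665, 694, 680, 666, 681, 682, 673, 687, 686, 689, 675, 690, 436, 245, 254, 250, 292, 624, 382, 285, 396]
305 [670, 684, 674, 25, 90, 85, 79, 60, 303, 322, 314, 313, 304, 331, 317, 309, 318, 318, 321, 314, 279, 214, 250, 251, 202, 610, 604, 272, 314, 611]
[694, 645, 353, 304, 311, 312, 163, 44, 49, 55, 56, 59, 65, 72, 76, 85, 80, 80, 82, 81, 83, 82, 80, 85, 83, 87, 85, 83, 84, 84, 81, 82, 84, 84, 81, 85, 83, 83, 70, 262, 682, 664, 671, 673, 688]
```

The ball triangulates at (0.4755, 0.4005, 0.141), the cabinet yaw is about 0.082, and the handle bar centre is about (0.494, 0.254). Next I flip the cam and pull the tray.

```bash
cat >> h.py <<'E'
CY=0.082; cx=np.array([np.cos(CY),np.sin(CY),0]); cy=np.array([-np.sin(CY),np.cos(CY),0])
E
python3 - <<'E'
from h import *
command_gripper(0.0)
b=np.array([0.4755,0.4005,0.130])
move_pose(b-cx*0.06+[0,0,.08],down(np.pi+CY))
movel(b-cx*0.06,v=0.2)
print(movel(b+cx*0.092,v=0.08,until_force=12),get_tcp_pos().round(4),get_ft_force().round(2))
movel(get_tcp_pos()-cx*0.02,v=.15); p=get_tcp_pos(); movel([p[0],p[1],.25],v=.25)
h=np.array([0.494,0.254,0.0])
command_gripper(0.5)
move_pose(h+[0,0,.12],down(np.pi/2+CY)); print(get_joint_pos().round(2))
print(movel(h+[0,0,.022],v=.1,until_force=6)); command_gripper(0.0); print(get_grip_width()*88,get_tcp_pos().round(4))
save("side","s_cam")
q=get_tcp_pos(); print(movel(q-cx*0.138,v=0.07,until_force=25),get_tcp_pos().round(4),get_ft_force().round(2))
command_gripper(0.5); p=get_tcp_pos();print(p); movel([p[0],p[1],.2],v=.2)
save("wrist","w_tray");save("top","t_tray");save("side","s_tray");print(get_time())
f=lambda n,s,k:cv2.resize(cv2.imread(n)[s],None,fx=k,fy=k,interpolation=cv2.INTER_CUBIC)
c=np.zeros((560,800,3),np.uint8)
for n,s,k,y,x in [("s_tray",np.s_[115:245,225:370],2.5,0,0),("t_tray",np.s_[170:340,90:330],1.7,0,380),("w_tray",np.s_[:,:],.4,340,0)]:
    d=f(f"pics/{n}.png",s,k);c[y:y+d.shape[0],x:x+d.shape[1]]=d
cv2.imwrite("pics/m7.png",c)
E
```

```text
True [0.5523 0.4065 0.1296] [-4.97 -0.97  7.3 ]
[0.45 0.46 1.85 0.   0.82 0.37]
False
11.314174214389444 [0.4944 0.2541 0.0222]
True [0.3615 0.2438 0.0222] [ 3.03 -1.29  1.75]
[0.36359364 0.24509871 0.02264352]
49.7333
```

View pics/m7.png

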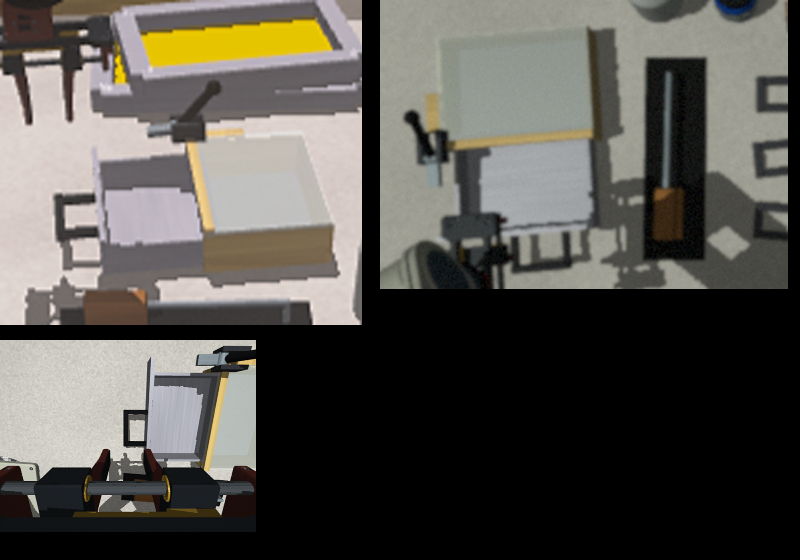

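The cam is free (lever leaning back) and the tray is pulled out. The handle at top px (185,297) is about 25 mm off the tray centre. Now I locate the yokes with the wrist camera.

```bash
cat >> h.py <<'E'
def yokes(name):
    move_pose([0.53,-0.20,0.36],down(np.pi/2))
    save("wrist",name);im=cv2.imread(f"pics/{name}.png");T=np.load(f"pics/{name}.npy")
    m=(im.astype(int).sum(2)<220).astype(np.uint8)
    m=cv2.morphologyEx(m,cv2.MORPH_CLOSE,np.ones((3,3),np.uint8))
    out=[]
    for c in cv2.findContours(m,cv2.RETR_EXTERNAL,cv2.CHAIN_APPROX_NONE)[0]:
        if cv2.contourArea(c)<150: continue
        W=np.array([plane("wrist",u+.0,v+.0,.014,T)[:2] for u,v in c[:,0]])
        (x,y),(w,h),a=cv2.minAreaRect((W*1000).astype(np.float32))
        if not(40<min(w,h)<75 and 55<max(w,h)<95 and y>-190 and y<20 and 350<x<720): continue
        a=np.deg2rad(a); a=(a-np.pi/2+np.pi/4)%(np.pi/2)-np.pi/4+np.pi/2
        if not -190<y<10: continue
        out.append((x/1000,y/1000,a,w,h,tuple(c[:,0].mean(0).round())))
    return sorted(out)
E
python3 - <<'E'
from h import *
for o in yokes("w_y0"): print(np.round(o[:5],3),o[5])
print(get_time())
i=cv2.imread("pics/w_y0.png")[:400];cv2.imwrite("pics/m8.png",i)
E
```

```text
Traceback (most recent call last):
  File "h.py", line 35, in yokes
    W=np.array([plane("wrist",u+.0,v+.0,.014,T)[:2] for u,v in c[:,0]])
                ~~~~~^^^^^^^^^^^^^^^^^^^^^^^^^^
  File "h.py", line 9, in plane
    o,d=ray(name,u,v,T);return o+d*(z-o[2])/d[2]
        ~~~^^^^^^^^^^^^
  File "h.py", line 5, in ray
    i=camera_info(name);K=i["intrinsics"];T=i["T"] if T is None else T
ValueError: time passes only in moves, steps and waits
```

```bash
sed -i 's/^def ray/from functools import lru_cache\ncinfo=lru_cache(camera_info)\ndef ray/; s/i=camera_info(name)/i=cinfo(name)/; s/camera_info("wrist")\[/cinfo("wrist")[/' h.py
python3 - <<'E'
from h import *
for o in yokes("w_y0"): print(np.round(o[:5],3),o[5])
print(get_time())
i=cv2.imread("pics/w_y0.png")[:400];cv2.imwrite("pics/m8.png",i)
E
```

```text
[ 0.428 -0.119  1.497 68.481 57.44 ] (np.float64(247.0), np.float64(135.0))
[ 0.528 -0.119  1.659 54.968 69.868] (np.float64(315.0), np.float64(136.0))
[ 0.631 -0.123  1.574 56.197 70.303] (np.float64(386.0), np.float64(139.0))
51.9083
```

View pics/m8.png

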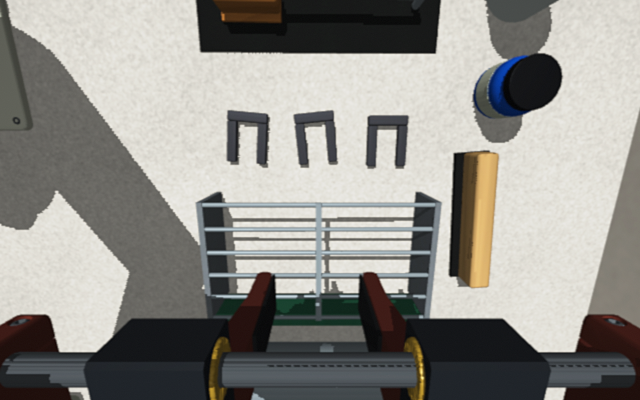

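All three yokes are clear in m8 at (247,135), (315,136) and (386,139). I grasp each by one leg and lay it in the tray, beginning with C.

```bash
cat > pp.py <<'E'
from h import *
TC=np.array([0.4960,0.2785,0])
def pick(o,side):
    x,y,a=o[:3];p=np.array([x+side*.022*np.sin(a),y-side*.022*np.cos(a),0.0])
    command_gripper(0.34)
    move_pose(p+[0,0,.07],down(a))
    print("bump",movel(p+[0,0,.0045],v=.08,until_force=8),get_tcp_pos().round(4)); command_gripper(0.0)
    w=get_grip_width()*88; print("width",w,get_finger_force()); return w
def place(sx,sy,side):
    p=TC+cx*(sx+side*.022)+cy*sy
    q=get_tcp_pos(); movel([q[0],q[1],.16],v=.2)
    move_pose(p+[0,0,.16],down(np.pi/2+CY))
    print("w",get_grip_width()*88)
    movel(p+[0,0,.04],v=.15)
    print("touch",movel(p+[0,0,.0135],v=.04,until_force=6),get_tcp_pos().round(4))
    command_gripper(0.34); movel(p+[0,0,.16],v=.25)
E
python3 - <<'E'
from pp import *
o=yokes("w_y1")[0];print(o[:3])
w=pick(o,1)
if 11<w<18: place(-.036,-.056,1)
save("top","t_p1");save("side","s_p1");ys=yokes("w_y2");print(len(ys),[np.round(k[:3],3) for k in ys],get_time())
f=lambda n,s,k:cv2.resize(cv2.imread(n)[s],None,fx=k,fy=k,interpolation=cv2.INTER_CUBIC)
c=np.zeros((400,800,3),np.uint8)
for n,s,k,y,x in [("s_p1",np.s_[135:245,225:370],2.5,0,0),("t_p1",np.s_[170:340,90:330],1.7,0,380)]:
    d=f(f"pics/{n}.png",s,k);c[y:y+d.shape[0],x:x+d.shape[1]]=d
cv2.imwrite("pics/m9.png",c)
E
```

```text
(0.4276866760253906, -0.11911741638183594, np.float64(1.4819004090822152))
bump False [ 0.4499 -0.1212  0.0047]
width 14.192899995758383 30.000413954257965
w 13.447237807837862
touch True [0.4862 0.2213 0.0128]
2 [array([ 0.528, -0.119,  1.671]), array([ 0.631, -0.123,  1.572])] 62.15
```

View pics/m9.png

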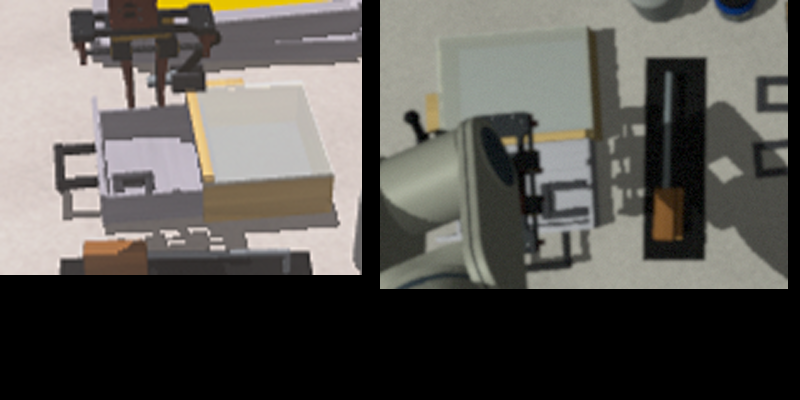

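Yoke C lies flat in the tray (side crop about (133,180)), clear of the walls. Next are B and A.

Run:
```python
from pp import *
import sys
for i,(sx,sy,side) in enumerate([(-.036,.056,1),(.029,0,-1)]):
    ys=yokes(f"w_y{3+i}");print(len(ys),[np.round(k[:3],3) for k in ys])
    if len(ys)!=2-i: break
    w=pick(ys[0],side)
    if not 11<w<18: break
    place(sx,sy,side)
move_pose([0.45,0.0,.3],down(np.pi/2))
save("top","t_p3");save("side","s_p3");print(get_time())
f=lambda n,s,k:cv2.resize(cv2.imread(n)[s],None,fx=k,fy=k,interpolation=cv2.INTER_CUBIC)
c=np.zeros((400,800,3),np.uint8)
for n,s,k,y,x in [("s_p3",np.s_[135:245,225:370],2.5,0,0),("t_p3",np.s_[170:340,90:330],1.7,0,380)]:
    d=f(f"pics/{n}.png",s,k);c[y:y+d.shape[0],x:x+d.shape[1]]=d
cv2.imwrite("pics/m10.png",c)
```

```text
2 [array([ 0.528, -0.119,  1.67 ]), array([ 0.631, -0.123,  1.573])]
bump False [ 0.55   -0.1169  0.0047]
width 13.806777315678318 30.001015663146973
w 14.013801696873314
touch True [0.477  0.3328 0.0129]
1 [array([ 0.631, -0.124,  1.575])]
bump False [ 0.609  -0.1238  0.0048]
width 13.929394654964184 30.001012980937958
w 13.575582871939632
touch True [0.5033 0.279  0.0179]
81.975
```

View pics/m10.png

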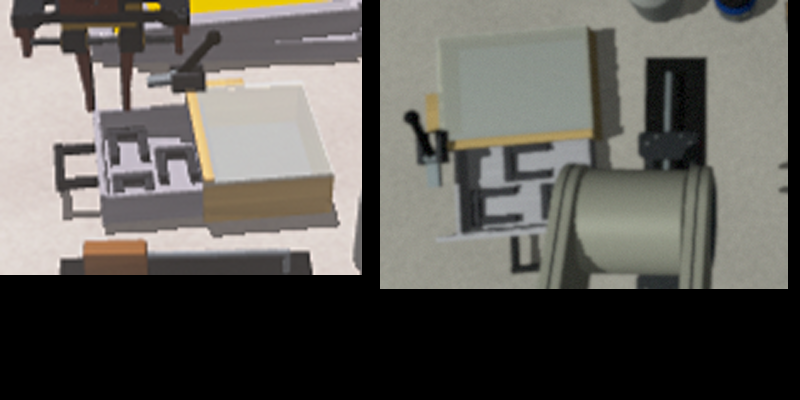

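All three yokes lie flat in the tray at side crop (128,145), (178,163) and (133,182), and none is near the cabinet edge. Now I push the tray home and lock the cam.

Run:
```python
from h import *
ball=plane("top",90+27.6/1.7,170+117/1.7,.147);print("ball",ball.round(4))
command_gripper(0.5)
h=np.array([0.363,0.2445,0])
move_pose(h+[0,0,.13],down(np.pi/2+CY))
print(movel(h+[0,0,.0225],v=.1,until_force=6)); command_gripper(0.0); print(get_grip_width()*88,get_tcp_pos().round(4))
q=get_tcp_pos(); print(movel(q+cx*0.142,v=0.06,until_force=25),get_tcp_pos().round(4),get_ft_force().round(2))
command_gripper(0.5); p=get_tcp_pos(); print(p.round(4)); movel([p[0],p[1],.25],v=.25)
command_gripper(0.0)
b=np.array([ball[0],ball[1],.132])
move_pose(b+cx*.05+[0,0,.12],down(np.pi+CY))
print(movel(b+cx*.05,v=.2,until_force=6))
e=np.array([.4755,.4005,.132])+cx*.020
print(movel(e,v=.08,until_force=12),get_tcp_pos().round(4),get_ft_force().round(2))
movel(get_tcp_pos()+cx*.02,v=.15);p=get_tcp_pos();movel([p[0],p[1],.3],v=.25)
move_pose([0.45,-0.05,.3],down(np.pi/2))
save("top","t_e");save("side","s_e");print(get_time())
f=lambda n,s,k:cv2.resize(cv2.imread(n)[s],None,fx=k,fy=k,interpolation=cv2.INTER_CUBIC)
c=np.zeros((400,800,3),np.uint8)
for n,s,k,y,x in [("s_e",np.s_[135:275,225:410],2,0,0),("t_e",np.s_[130:340,90:330],1.7,0,380)]:
    d=f(f"pics/{n}.png",s,k);c[y:y+d.shape[0],x:x+d.shape[1]]=d
cv2.imwrite("pics/m11.png",c)
```

```text
ball [0.5847 0.4106 0.147 ]
False
11.865805899528828 [0.3627 0.2444 0.0226]
True [0.4959 0.2547 0.0226] [-2.1  -0.2   5.63]
[0.4952 0.2544 0.0221]
False
False [0.497  0.4025 0.1327] [5.49 0.12 2.05]
96.8833
```

View pics/m11.png

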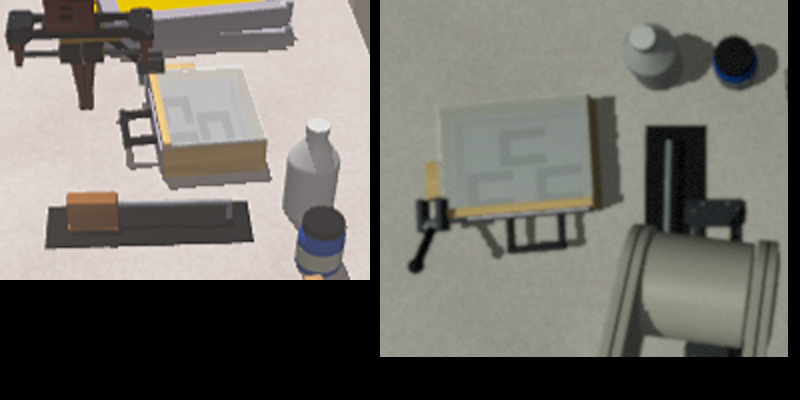

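m11 shows the tray home with three yokes visible through the clear top. The lever leans forward again (ball at about px (111,287)), the hook stands on its mat, and the bottle and jar are untouched. I hand the job in.

```bash
python3 -c "
from station import *
print(job_done(),get_time())"
```

```text
the job is handed in; nothing more can be done
the job is handed in; nothing more can be done
```

I handed the job in at about 97 s: all three yokes are in the tray, the tray is home and locked by the cam lever, the hooked rod stands on its mat, and I touched none of the bystanders; no verdict came back.

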